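Read the tag on a cased half-bottle

TASK

Slide the lid of the wooden bottle case fully open to its stop, then take the reader wand from its stand and hold it upright with its sprung foot wholly on the round steel tag stuck on top of the bottle, pressing gently so that the foot is about half pushed in, neither barely touching nor bottomed. Finish while still holding the wand there in the gripper: do not let go or put it down. Leave the tumbler, the cork and the standing half-bottle where they are.

Things in the scene. Friction and masses are not known exactly. Their poses are not given: they have to be found in the camera images.
- case: Open-topped pale wooden case for one lying half-bottle, fixed to the counter: 90 (x) x 280 (y) x 85 mm high, walls 7 mm. Origin: centre of its underside; its y is the long axis and z is up. A 62 mm thick green half-bottle with a paper label lies along y in it, base towards -y, its top line 69 mm above the counter. Case and bottle cannot move.
- lid (a joint): Sliding lid in the case: flat pale board 74 x 270 x 6 mm, its top 83 mm above the counter, captive in the case. Value in m: 0 = closed, 0.15 = fully open at its stop; it grows as the lid moves along the case's +y. It starts nearly closed, takes about 2 N (and a little more when fast) to slide and stays where left.
- lid_pull (a point): Centre of the pull bar standing on the lid, moving with it: 60 (along case x) x 14 (along case y) x 20 mm high, its top at 103 mm above the counter, this point 93 mm above the counter. Lies 90 mm towards -y from the lid's middle. It can be pinched from above across its 14 mm, or pushed.
- tag: Round steel contact tag, 24 mm across, stuck on the top line of the lying bottle in the case, facing up: hidden under the lid at the start, 40 to 80 mm from the case's middle towards -y and on its centre line. Cannot move. Origin: centre of its flat top face, 73 mm above the counter.
- tag_top (a point): Centre of the tag's flat top face (same point as the tag's origin).
- stand: Fixed desk stand for the wand: dark steel base 110 x 90 x 14 mm with a wooden block 52 x 52 x 70 mm that leans 20 degrees, its top towards the stand's -x. A bore of 13 mm runs down the block's axis. Origin: centre of the base's underside; z is up.
- stand_seat (a point): Mouth of the bore, centre of the block's sloping top face, 24 mm towards the stand's -x and 79 mm above the counter; the wand's handle rests on it.
- wand: Loose reader wand, about 160 g. Origin: the shoulder, centre of the handle's lower end; +z runs up the handle. Black square handle 24 x 24 mm (along x, y), z 0 to 100 mm; below it a steel stem 10 mm thick to z -42, then the sprung foot. It starts leaning some 20 to 24 degrees in the stand, stem in the bore, foot hanging free; it comes out when drawn 60 mm along its own z.
- foot (a joint): Sprung foot of the wand, a brass pin 8 mm thick that sticks 18 mm out of the stem. Value in m pushed in: 0 = fully out, 0.014 = bottomed at its stop. Spring: 0.5 N to start, 250 N/m on top, so 2.25 N half in and 4 N bottomed.
- foot_tip (a point): Centre of the foot's flat end, 60 mm below the wand's origin along its axis when fully out.
- tumbler: Clear glass tumbler, 72 mm across, 85 mm high, standing on the counter; leave alone. Origin: centre of its underside.
- cork: Wine cork lying on the counter, 24 mm thick, 45 mm long along its x; leave alone. Origin: under its middle.
- halfbottle: Closed green half-bottle standing on the counter, 62 mm across, 240 mm high; leave alone. Origin: centre of its underside.
Not all that is in view belongs to the job. There is more than one size of the wand; the one meant has the size given above.

How it is judged:
On the way, in this order (a step that is already met when the one before it is completed fails the run):
1. the lid is slid fully open (within 10 mm of its stop) (value of joint lid above 0.14 m), for 0.2 s.
2. the wand's foot presses on the tag with the wand held upright (contact force between wand and tag above 0.5 N and angle between wand's own z axis and vertical below 0.14 rad and horizontal distance between foot_tip and tag_top below 0.008 m), for 0.2 s.
At the end, for the whole second after the job is handed in: Lid within 10 mm of its open stop; wand held in the fingers, at rest, within 8 degrees of upright, touching neither case, bottle, lid nor stand; its foot on the tag, tip within 8 mm of the centre, pressing with 0.5 to 5 N and pushed in 2 to 12 mm of its 14 mm (all of step 2 and value of joint lid above 0.14 m and height (world z) of wand above 0.11 m and contact force between wand and tag below 5 N and value of joint foot between 0.002 and 0.012 m and contact force between the fingers and wand above 1 N and contact force between wand and case below 0.3 N and contact force between wand and stand below 0.3 N and linear speed of wand below 0.02 m/s); the arm keeps its last pose, push and grip.
It fails at once if the tumbler, the cork or the standing half-bottle is moved more than 30 mm or tipped over (distance of any of tumbler, cork, halfbottle from where it was at the start of the episode above 0.03 m or angle between any of tumbler, halfbottle's own z axis and vertical above 0.5 rad).
It fails at once if the wand is jabbed onto the tag with more than 12 N (contact force between wand and tag above 12 N).
It also fails if it takes over 54 s, if anything falls off the work surface, if the arm or the gripper's body presses on something with over 40 N, if the wrist force passes 120 N, or if a joint passes its speed limit or range.

ROBOT

A 6-joint arm with a two-finger parallel gripper is mounted at the origin on the work surface. World frame = base frame: x ahead of the robot, y to its left, z up, the work surface at z = 0. Lengths are in m, angles in rad, forces in N, time in s.
With the tool pointing down it reaches from about 0.375 to 0.9 m from the base axis. Payload 3.1 kg.
Tool frame: the origin (TCP) lies between the finger pads; the fingertips stand 11 mm ahead of it and the grasp point (between the pads) lies 8 mm behind it; z points along the fingers, y is the line along which they close (so a half turn about z gives the same grasp; the last joint's range is limited). The gripper opens to 87 mm and grips with 3 to 60 N. Pads are 19 mm wide; open, the fingers measure 117 mm over their backs; the gripper's body (75 mm by 190 mm) begins 51 mm behind the grasp point.
Start: joints at [-1.325, 0.527, 1.433, -0, 1.181, -0.178], TCP at [0.257, -0.57, 0.234] pointing down, gripper open.
Joint ranges: [-3.08, 3.08], [-0.75, 2.2], [0.22, 2.44], [-1.43, 4.57], [0, 2.65], [-2.85, 2.85]. Speed limits (rad/s): [2.79, 2.79, 3.14, 3.14, 3.14, 3.14].

INTERFACE

Orientations are given as a unit quaternion [x, y, z, w].
In Python, from rig import get_obs, camera, hand_in gives the robot as it stands.
- The arm moves only by the shell command python3 -m pendant 'ROWS' [FORCE]. ROWS is JSON, a list that holds one entry, the list of rows, each a list of 7 numbers: the shift along the tool's x, y, z in m, then the turn, a rotation vector about the tool's x, y, z in degrees, then the opening, from 0 (shut) to 1 (fully open). In form: [[[x, y, z, ax, ay, az, fingers], ...]]. A call has exactly 5 rows; each row shifts and turns the commanded pose from where the row before left it, along the tool's axes as they then stand; what a row does not reach is not made up. A row lasts 1/8 s, in which the tool goes at most 62.5 mm and 10.7 degrees, less where a joint would pass 70% of its speed; a pose out of reach is approached as far as the arm can. A call with a gripper value outside its range is refused whole. The fingers move at their own pace and stop on an object; FORCE is the grip in N (left out, the last holds). Time passes only in rows, so rows that do not move let the fingers close, or fill a call up. It gives the time, the measured TCP pose, the force, the opening and the grip force at its end, in the units of the state.
- get_obs(): the state, without advancing time (a new reading comes with each control period).
- camera(name): name is "side" or "top" or "wrist"; returns a dict with "img" (400x640x3 uint8, red, green, blue), "intrinsics" (3x3 intrinsics, pixels), "R" (3x3) and "t" (3): a world point X has camera coordinates R X + t; the wrist camera has in their place "T_tool_cam" (4x4, takes a point from camera to tool coordinates, whose origin is the TCP and whose axes are the flange's). Camera axes: x right, y down, z forward; pixel columns grow to the right and rows downward; lengths in m; the calibration is good to about 2 mm. A picture is of the moment at which its call begins: read the wrist's pose just before it. There is no depth.
- hand_in(): hands the job in; it is judged then, once.
The state is a dict: "time": time; "q": joint angles; "joint_velocities": joint speeds; "joint_torque": joint torques, N m; "position": TCP position; "tool_rot": TCP orientation; "ft_force": force on the tool from outside, world axes, zero at the start; "moment": the same for the moment, N m; "grip_width": finger opening in m; "grip_force": force on a finger pad.
Only numpy, scipy, OpenCV 4.12 (cv2) and the standard library are available. Lean on these libraries where they do the work, as an engineer would, in place of code of your own. Each camera call takes 0.05 s, during which the arm holds its last target. There are 200 camera calls.

## Working session

There is one attempt and no reset: what is moved stays moved. The work goes in short steps, Python scripts to look and compute and a shell command to move; the robot and the scene stay as the last step left them, time stands still between calls to the robot, and variables do not carry over. Pictures are saved under pics/ and viewed, at most 10 in all, crops included, and the job is handed in when it is done.

```bash
mkdir -p pics
cat > h.py <<'E'
import numpy as np, cv2
from rig import get_obs, camera
def ray(c,u,v):
    d=np.linalg.inv(c["intrinsics"])@[u,v,1.]; R=np.array(c["R"]); return -R.T@np.array(c["t"]), R.T@d
def plane(c,u,v,z):
    o,d=ray(c,u,v); return o+d*(z-o[2])/d[2]
def proj(c,X):
    p=np.array(c["intrinsics"])@(np.array(c["R"])@np.array(X)+np.array(c["t"])); return p[:2]/p[2]
def tri(c1,p1,c2,p2):
    o1,d1=ray(c1,*p1);o2,d2=ray(c2,*p2);d1=d1/np.linalg.norm(d1);d2=d2/np.linalg.norm(d2)
    s=np.linalg.lstsq(np.c_[d1,-d2],o2-o1,rcond=None)[0];a=o1+d1*s[0];b=o2+d2*s[1]
    return (a+b)/2,np.linalg.norm(a-b)
def save(c,n): cv2.imwrite(n,c["img"][...,::-1])
E
python3 - <<'E'
from h import *
import pickle
np.set_printoptions(precision=3,suppress=True)
o=get_obs();print(o["time"],o["position"],o["tool_rot"],o["grip_width"])
C={n:camera(n) for n in("top","side","wrist")}
pickle.dump(C,open("c0.pkl","wb"))
for n in C: save(C[n],f"pics/{n}0.png")
for n in("top","side"): R=np.array(C[n]["R"]);print(n,-R.T@C[n]["t"],R)
print(C["wrist"]["T_tool_cam"])
E
```

```text
0.0 [ 0.257 -0.569  0.233] [ 0.978  0.21  -0.    -0.001] 0.0873600028904798
top [ 0.416 -0.243  1.179] [[ 0.022 -0.999 -0.028]
 [-0.993 -0.019 -0.117]
 [ 0.116  0.03  -0.993]]
side [0.509 0.58  0.809] [[-0.997 -0.079  0.009]
 [-0.06   0.669 -0.741]
 [ 0.052 -0.739 -0.672]]
[[ 0.001 -0.963 -0.268  0.073]
 [ 1.     0.     0.001 -0.001]
 [-0.001 -0.268  0.963 -0.152]
 [ 0.     0.     0.     1.   ]]
```

View pics/top0.png

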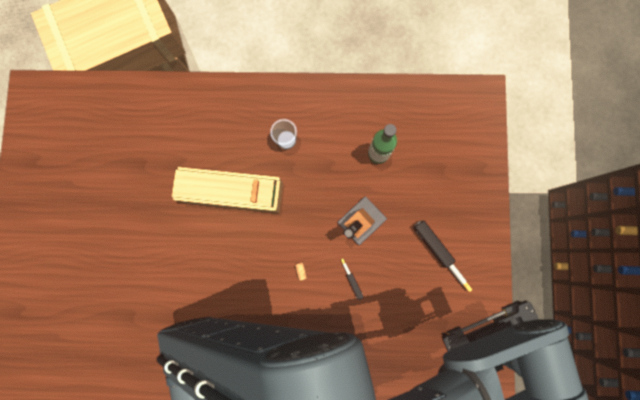

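View pics/side0.png

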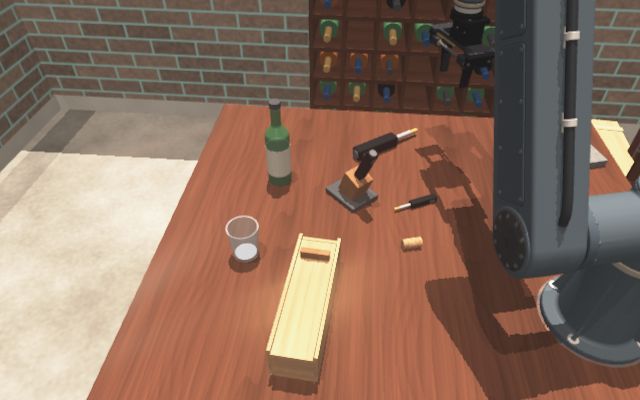

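Top view: the lid pull is at (254,190). The case spans (173..281, 168..212), with its +y end on the left. Wand candidates are the one in the stand at (352,230), a big wand lying at (440,255), and a small wand lying at (352,278). The one in the stand fits the description, so I'll check it in one close crop.

Run:
```python
from h import *
import pickle
np.set_printoptions(precision=4,suppress=True)
C=pickle.load(open("c0.pkl","rb"));t,s=C["top"],C["side"]
a=cv2.resize(t["img"][190:260,315:395],None,fx=5,fy=5,interpolation=cv2.INTER_CUBIC)
b=cv2.resize(s["img"][120:215,315:425],None,fx=3.6,fy=3.6,interpolation=cv2.INTER_CUBIC)
h=max(a.shape[0],b.shape[0]);pad=lambda i:cv2.copyMakeBorder(i,0,h-i.shape[0],0,0,cv2.BORDER_CONSTANT)
cv2.imwrite("pics/crop0.png",np.hstack([pad(a),pad(b)])[...,::-1])
# pull: orange in case region; case: pale
hsv=cv2.cvtColor(t["img"],cv2.COLOR_RGB2HSV)
for n,c,roi in(("top",t,(165,215,170,285)),("side",s,(232,380,265,345))):
    hsv=cv2.cvtColor(c["img"],cv2.COLOR_RGB2HSV);m=np.zeros(hsv.shape[:2],np.uint8)
    y0,y1,x0,x1=roi;H=hsv[y0:y1,x0:x1]
    pale=((H[...,0]>=17)&(H[...,0]<=32)&(H[...,2]>150)).astype(np.uint8)
    pull=((H[...,0]<17)&(H[...,0]>7)&(H[...,2]>170)).astype(np.uint8)
    for nm,mm in(("case",pale),("pull",pull)):
        cs=max(cv2.findContours(mm,cv2.RETR_EXTERNAL,cv2.CHAIN_APPROX_NONE)[0],key=cv2.contourArea)
        r=cv2.minAreaRect(cs);bx=cv2.boxPoints(r)+[x0,y0];M=cv2.moments(cs);cen=np.array([M["m10"]/M["m00"]+x0,M["m01"]/M["m00"]+y0])
        z={"case":.085,"pull":.103}[nm]
        print(n,nm,bx.tolist(),r[1]);print(np.array([plane(c,*p,z) for p in bx])[:,:2].tolist(),plane(c,*cen,z))
```

```text
top case [[171.23552322387695, 200.20364379882812], [174.7618751525879, 165.8217315673828], [280.6480255126953, 176.68185424804688], [277.1216735839844, 211.0637664794922]] (106.4416275024414, 34.56228256225586)
[[0.5455584796715969, 0.18854458574155594], [0.640139982948625, 0.1848991835294209], [0.6150382747227883, -0.10568540625698322], [0.5216735167846005, -0.09930308676177205]] [0.5801 0.0405 0.085 ]
top pull [[250.44542694091797, 201.65938568115234], [253.2663803100586, 180.50218391418457], [258.76856231689453, 181.23580932617188], [255.9476089477539, 202.39301300048828]] (5.550875663757324, 21.344436645507812)
[[0.5435067019318323, -0.030159967474301774], [0.6002318883994524, -0.03533904644197594], [0.598513080937534, -0.050096367125467084], [0.5418312663550737, -0.044833940339504]] [ 0.5732 -0.0409  0.103 ]
side case [[265.42492294311523, 353.1116485595703], [289.6741752624512, 228.22799730300903], [340.5332946777344, 238.10354614257812], [316.2840385437012, 362.98719787597656]] (51.80903625488281, 127.21615600585938)
[[0.637807551757224, 0.18095915883160923], [0.6373350111370302, -0.11588503946048101], [0.5254989317981513, -0.096340087611124], [0.5499516105029822, 0.19160683346219193]] [0.5841 0.0665 0.085 ]
side pull [[240.3056926727295, 343.0763626098633], [271.707426071167, 231.07685160636902], [297.32884979248047, 238.26042938232422], [265.9271173477173, 350.2599411010742]] (26.609420776367188, 116.318359375)
[[0.6800077677165035, 0.17620578248862595], [0.6706492266354666, -0.08698158874632445], [0.6143720618939849, -0.07124240143150284], [0.634684662517898, 0.1856868385212041]] [0.6433 0.0639 0.103 ]
```

View pics/crop0.png

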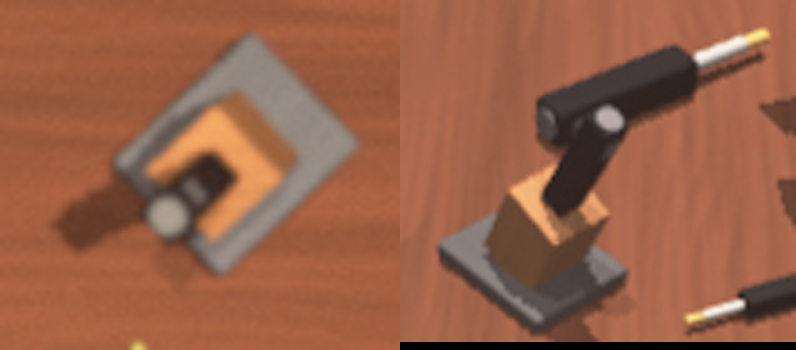

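Only the standing wand in the stand has the 24×100 handle: its grey cap is at top (348.6,233) and side (373.3,153.3). The big and small ones lie on the counter. In the top view the pull is 57×14 mm and the case is about 94×290 mm, which matches the sizes given. Next I'll start towards the pull and work out the stand and wand geometry.

```bash
python3 -m pendant '[[[0,0,0,0,0,9.7,1],[0,0,0,0,0,9.7,1],[0,0,0,0,0,9.7,1],[0.0265,-0.055,0,0,0,0,1],[0.0265,-0.055,0,0,0,0,1]]]'; python3 -m pendant '[[[0.0265,-0.055,0,0,0,0,1],[0.0265,-0.055,0,0,0,0,1],[0.0265,-0.055,0,0,0,0,1],[0.0265,-0.055,0,0,0,0,1],[0.0265,-0.055,0,0,0,0,1]]]'
python3 - <<'E'
from h import *
import pickle
np.set_printoptions(precision=4,suppress=True)
C=pickle.load(open("c0.pkl","rb"));t,s=C["top"],C["side"]
tp=lambda x,y:(x/5+315-.4,y/5+190-.4); sp=lambda x,y:((x-400)/3.6+315-.35,y/3.6+120-.35)
print("cap",tri(t,tp(168,215),s,sp(610,120)))
b=np.array([plane(t,*tp(*p),.014) for p in((252,33),(358,147),(222,275),(115,160))]);print(b,np.linalg.norm(b-np.roll(b,-1,0),axis=1),b.mean(0))
ex=(b[0]+b[1]-b[2]-b[3])[:2];ex=b[0]-b[3]+b[1]-b[2];ex/=np.linalg.norm(ex);seat=b.mean(0)-.024*ex;seat[2]=.079
print("x",ex,"seat",seat)
cap=tri(t,tp(168,215),s,sp(610,120))[0];d=cap-seat;print(np.linalg.norm(d),d/np.linalg.norm(d),np.degrees(np.arccos(d[2]/np.linalg.norm(d))))
o=get_obs();print(o["position"],o["tool_rot"])
E
```

```text
time: 0.78
position: [0.3192, -0.4636, 0.233]
tool_rot: [0.999, -0.043, 0.0, -0.0]
ft_force: [1.4, -0.2, -0.6]
grip_width: 0.0872
grip_force: 0.0
time: 1.4
position: [0.4749, -0.1998, 0.2335]
tool_rot: [0.999, -0.042, 0.0, 0.0]
ft_force: [-0.2, -0.3, -0.1]
grip_width: 0.087
grip_force: 0.0
cap (array([ 0.464 , -0.286 ,  0.1738]), np.float64(0.00023209294895271614))
[[ 0.5758 -0.339   0.014 ]
 [ 0.512  -0.3992  0.014 ]
 [ 0.4386 -0.3235  0.014 ]
 [ 0.5019 -0.2624  0.014 ]] [0.0877 0.1055 0.088  0.1064] [ 0.5071 -0.331   0.014 ]
x [ 0.6954 -0.7186  0.    ] seat [ 0.4904 -0.3138  0.079 ]
0.10228960180384893 [-0.2576  0.2717  0.9273] 21.987470835978836
[ 0.4749 -0.1998  0.2335] [ 0.9991 -0.0421  0.      0.    ]
```

```bash
python3 -m pendant '[[[0.0273,-0.0556,0,0,0,0,1],[0.0273,-0.0556,0,0,0,0,1],[0.0273,-0.0556,0,0,0,0,1],[0,0,0.03,0,0,0,1],[0,0,0.03,0,0,0,1]]]'
python3 - <<'E'
from h import *
o=get_obs();c=camera("wrist");save(c,"pics/w1.png");print(o["position"],o["tool_rot"])
E
```

```text
time: 2.02
position: [0.5703, -0.0409, 0.1729]
tool_rot: [0.999, -0.041, 0.0, 0.0]
ft_force: [-0.8, -0.0, -1.1]
grip_width: 0.0868
grip_force: 0.0
[ 0.5703221  -0.04090547  0.17291778] [ 9.99172174e-01 -4.06788699e-02  4.17452398e-04  1.49931278e-04]
```

View pics/w1.png

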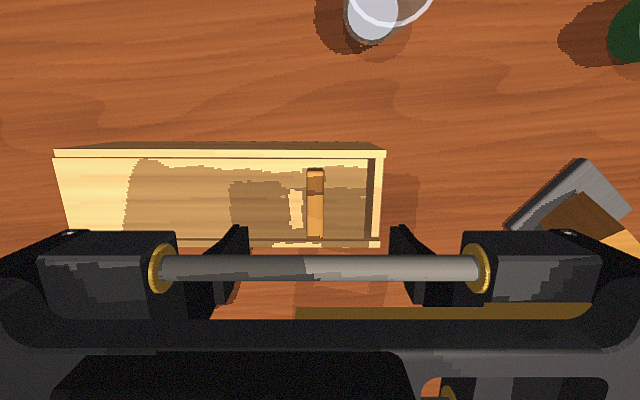

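The wrist view shows the pull at (315,205), centred between the fingers (about 235 and 395), and the case lined up with the tool. I'll lower and pinch.

```bash
python3 -m pendant '[[[0,0,0.03,0,0,0,1],[0,0,0.03,0,0,0,0.6],[0,0,0.015,0,0,0,0.3],[0,0,0,0,0,0,0.05],[0,0,0,0,0,0,0.05]]]' 15;  python3 -m pendant '[[[0,0,0,0,0,0,0.05],[0,0,0,0,0,0,0.05],[0,0,0,0,0,0,0.05],[0,-0.005,0,0,0,0,0.05],[0,-0.01,0,0,0,0,0.05]]]'
```

```text
time: 2.7
position: [0.5707, -0.0426, 0.0996]
tool_rot: [0.999, -0.042, 0.001, 0.0]
ft_force: [0.5, 0.6, 0.2]
grip_width: 0.055
grip_force: 0.0
time: 3.32
position: [0.5712, -0.0276, 0.0987]
tool_rot: [0.999, -0.042, 0.0, 0.0]
ft_force: [-0.4, -2.4, 0.7]
grip_width: 0.0134
grip_force: 15.0
```

```bash
python3 -m pendant '[[[0,-0.02,0,0,0,0,0.05],[0,-0.02,0,0,0,0,0.05],[0,-0.02,0,0,0,0,0.05],[0,-0.02,0,0,0,0,0.05],[0,-0.02,0,0,0,0,0.05]]]';  python3 -m pendant '[[[0,-0.006,0,0,0,0,0.05],[0,-0.006,0,0,0,0,0.05],[0,-0.005,0,0,0,0,0.05],[0,-0.005,0,0,0,0,0.05],[0,0,0,0,0,0,0.05]]]'
```

```text
time: 3.95
position: [0.5798, 0.0739, 0.0987]
tool_rot: [0.999, -0.042, 0.0, 0.0]
ft_force: [0.9, -1.9, 2.0]
grip_width: 0.0138
grip_force: 15.0
time: 4.58
position: [0.5815, 0.0947, 0.0986]
tool_rot: [0.999, -0.042, 0.0, -0.0]
ft_force: [0.7, 0.6, 3.4]
grip_width: 0.0142
grip_force: 15.0
```

```bash
python3 -m pendant '[[[0,-0.003,0,0,0,0,0.05],[0,-0.003,0,0,0,0,0.05],[0,-0.003,0,0,0,0,0.05],[0,-0.003,0,0,0,0,0.05],[0,0,0,0,0,0,0.05]]]'
```

```text
time: 5.2
position: [0.5822, 0.1021, 0.0986]
tool_rot: [0.999, -0.041, -0.001, 0.004]
ft_force: [0.3, -15.6, 4.9]
grip_width: 0.014
grip_force: 15.0
```

The lid is at its stop: the force rose to 15.6 N at pull y≈0.102, matching the expected case centre + 60 mm. I'll release, raise, turn and check the lid and tag.

```bash
python3 -m pendant '[[[0,0.004,0,0,0,0,0.05],[0,0,0,0,0,0,0.5],[0,0,0,0,0,0,0.5],[0,0,-0.03,0,0,0,0.5],[0,0,-0.06,0,0,0,0.8]]]'; python3 -m pendant '[[[0,0,-0.06,0,0,0,0.8],[0,0,0,0,0,10.3,0.8],[0,0,0,0,0,10.3,0.8],[0,0,0,0,0,10.3,0.8],[0,0,0,0,0,10.3,0.8]]]'
python3 - <<'E'
from h import *
import pickle
from scipy.spatial.transform import Rotation as Ro
np.set_printoptions(precision=4,suppress=True)
o=get_obs();C={n:camera(n) for n in("top","side")};pickle.dump(C,open("c1.pkl","wb"))
a=cv2.resize(C["top"]["img"][150:250,160:300],None,fx=4,fy=4,interpolation=cv2.INTER_CUBIC)
b=cv2.resize(C["side"]["img"][220:380,250:360],None,fx=2.2,fy=2.5,interpolation=cv2.INTER_CUBIC)
b=cv2.resize(C["side"]["img"][220:380,250:345],None,fx=2.5,fy=2.5,interpolation=cv2.INTER_CUBIC)
cv2.imwrite("pics/c1.png",np.hstack([a,b])[...,::-1][:600] if a.shape[0]==b.shape[0] else 0)
R=Ro.from_quat(o["tool_rot"]).as_matrix()
cap=np.array([.464,-.286,.1738]);u=np.array([-.2576,.2717,.9273])
print(o["position"],R, R.T@(cap+.05*u-o["position"]))
E
```

```text
time: 5.82
position: [0.5794, 0.1029, 0.1863]
tool_rot: [0.999, -0.042, -0.004, -0.0]
ft_force: [1.1, 0.5, 0.2]
grip_width: 0.046
grip_force: 0.0
time: 6.45
position: [0.5812, 0.103, 0.248]
tool_rot: [0.919, -0.393, -0.001, 0.0]
ft_force: [-0.2, -0.5, -0.7]
grip_width: 0.0695
grip_force: 0.0
[0.5812 0.103  0.248 ] [[ 0.6907 -0.7231 -0.0017]
 [-0.7231 -0.6907  0.0005]
 [-0.0016  0.0009 -1.    ]] [0.1816 0.3534 0.0278]
```

View pics/c1.png

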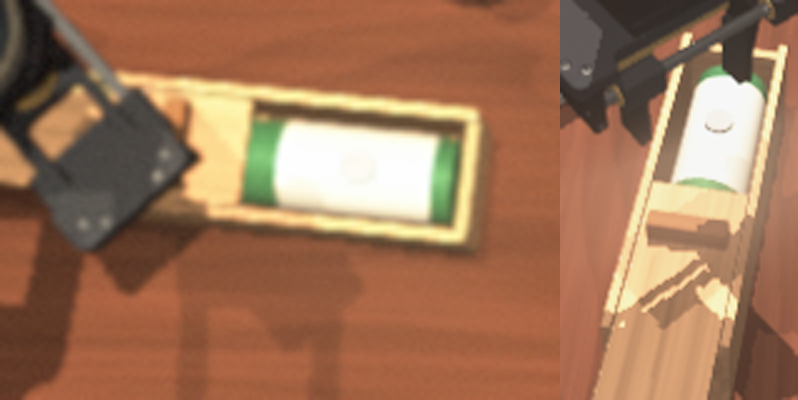

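The lid is open. The tag shows as a disc on the label, at top px ≈(249.6,191.2) and side px ≈(313,268.6). On to the wand.

```bash
python3 -m pendant '[[[0.026,0.0505,0,0,0,0,0.8],[0.026,0.0505,0,0,0,0,0.8],[0.026,0.0505,0,0,0,0,0.8],[0.026,0.0505,0,0,0,0,0.8],[0.026,0.0505,0,0,0,0,0.8]]]'; python3 -m pendant '[[[0.026,0.0505,0,0,0,0,0.8],[0.026,0.0505,0,0,0,0,0.8],[0,0,0,0,7.35,0,0.8],[0,0,0,0,7.35,0,0.8],[0,0,0,0,7.35,0,0.8]]]'
python3 - <<'E'
from h import *
import pickle
from scipy.spatial.transform import Rotation as Ro
np.set_printoptions(precision=4,suppress=True)
c=camera("wrist");o=get_obs();save(c,"pics/w2.png")
C=pickle.load(open("c1.pkl","rb"));t,s=C["top"],C["side"]
a,b=(249.6,191.2),(312.8,268.5)
print("tag",plane(t,*a,.073),plane(s,*b,.073),tri(t,a,s,b))
R=Ro.from_quat(o["tool_rot"]).as_matrix()
cap=np.array([.464,-.286,.1738]);u=np.array([-.2576,.2717,.9273])
print(o["position"],R, "togo",R.T@(cap-.041*u-o["position"]),"u in tool",R.T@u)
E
```

```text
time: 7.18
position: [0.4898, -0.1677, 0.2484]
tool_rot: [0.921, -0.389, -0.0, -0.0]
ft_force: [0.8, -0.3, 0.5]
grip_width: 0.0697
grip_force: 0.0
time: 7.8
position: [0.4539, -0.2741, 0.2486]
tool_rot: [0.904, -0.382, 0.178, 0.076]
ft_force: [1.0, 0.2, -0.7]
grip_width: 0.0698
grip_force: 0.0
tag [ 0.5757 -0.0207  0.073 ] [ 0.5771 -0.0187  0.073 ] (array([ 0.5767, -0.0203,  0.0709]), np.float64(0.0013398231983697058))
[ 0.4506 -0.2703  0.2466] [[ 0.6469 -0.7169  0.26  ]
 [-0.6645 -0.6972 -0.269 ]
 [ 0.3741  0.0013 -0.9274]] togo [-0.0082  0.0014  0.1162] u in tool [-0.0003 -0.0036 -1.    ]
```

View pics/w2.png

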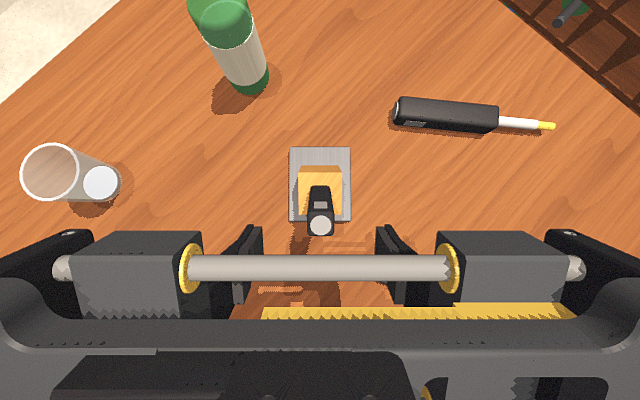

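The wrist view confirms it: the cap is at (320,225), centred between the fingers, and the handle faces are square to the fingers. Advance along the wand's axis and grip.

```bash
python3 -m pendant '[[[-0.0065,0,0.02,0,0,0,0.8],[0,0.0005,0.03,0,0,0,0.8],[0,0,0.03,0,0,0,0.8],[0,0,0.03,0,0,0,0.7],[0,0,0.006,0,0,0,0.4]]]' 30; python3 -m pendant '[[[0,0,0,0,0,0,0.1],[0,0,0,0,0,0,0.1],[0,0,0,0,0,0,0.1],[0,0,0,0,0,0,0.1],[0,0,0,0,0,0,0.1]]]'
```

```text
time: 8.48
position: [0.4796, -0.3014, 0.1366]
tool_rot: [0.904, -0.383, 0.174, 0.074]
ft_force: [0.6, -0.1, -0.2]
grip_width: 0.0577
grip_force: 0.0
time: 9.1
position: [0.4799, -0.3016, 0.1395]
tool_rot: [0.903, -0.384, 0.177, 0.075]
ft_force: [-1.2, 1.6, 6.9]
grip_width: 0.0236
grip_force: 30.0
```

```bash
python3 -m pendant '[[[0,0,-0.01,0,0,0,0.1],[0,0,-0.02,0,0,0,0.1],[0,0,-0.025,0,0,0,0.1],[0,0,-0.03,0,0,0,0.1],[0,0,-0.03,0,0,0,0.1]]]'; python3 -m pendant '[[[0,0,-0.03,0,0,0,0.1],[0,0,0,0,-7.3,0,0.1],[0,0,0,0,-7.3,0,0.1],[0,0,0,0,-7.3,0,0.1],[0,0,0,0,0,0,0.1]]]'
python3 - <<'E'
from h import *
import pickle
from scipy.spatial.transform import Rotation as Ro
np.set_printoptions(precision=4,suppress=True)
o=get_obs();C={n:camera(n) for n in("top","side","wrist")};pickle.dump(C,open("c2.pkl","wb"))
R=Ro.from_quat(o["tool_rot"]).as_matrix()
print(o["position"],R,o["ft_force"],o["grip_width"],o["q"])
p=proj(C["side"],o["position"]-np.array([0,0,.07]));print(p)
x,y=np.clip(p.astype(int)-[60,60],0,[520,280])
a=cv2.resize(C["side"]["img"][y:y+120,x:x+120],None,fx=4,fy=4,interpolation=cv2.INTER_CUBIC);print(x,y)
cv2.imwrite("pics/s2.png",a[...,::-1])
E
```

```text
time: 9.72
position: [0.4487, -0.2695, 0.2456]
tool_rot: [0.904, -0.384, 0.175, 0.074]
ft_force: [-0.0, 0.1, -1.8]
grip_width: 0.0241
grip_force: 30.0
time: 10.35
position: [0.4429, -0.2638, 0.2729]
tool_rot: [0.92, -0.391, 0.002, 0.001]
ft_force: [0.8, -0.3, -2.2]
grip_width: 0.0238
grip_force: 30.0
[ 0.4429 -0.2638  0.2729] [[ 0.6941 -0.7199  0.0033]
 [-0.7199 -0.6941 -0.0034]
 [ 0.0047  0.     -1.    ]] [ 0.7658 -0.2942 -2.1929] 0.023769768253946014 [-0.754   0.3297  1.6589 -0.0003  1.1483  1.6205]
[383.5383 148.8854]
323 88
```

View pics/s2.png

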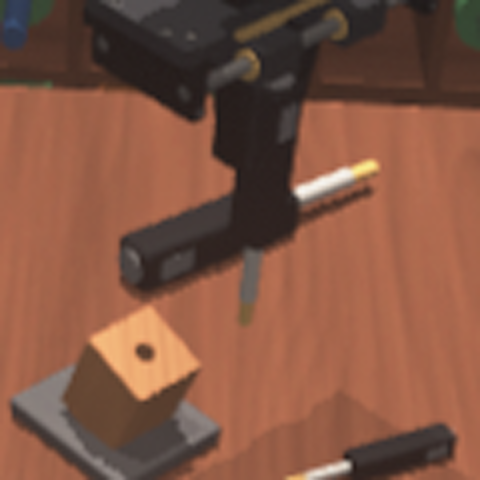

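The wand is out and held nearly upright: foot tip at side px ≈(383.8,168.8), shoulder ≈(386,150), stem clear of the stand. I'll compute tip offset and tilt.

Run:
```python
from h import *
import pickle
from scipy.spatial.transform import Rotation as Ro
np.set_printoptions(precision=4,suppress=True)
C=pickle.load(open("c2.pkl","rb"));s=C["side"];o=get_obs();P=o["position"];R=Ro.from_quat(o["tool_rot"]).as_matrix()
for n,d in(("tip",.12),("stemtop",.06),("brass",.102)): print(n,proj(s,P+R[:,2]*d),proj(s,P+R[:,2]*d+R[:,0]*.01),proj(s,P+R[:,2]*(d+.01)))
# stem pixels centre per row
im=s["img"].astype(int);g=s["img"][140:175,370:400]
hsv=cv2.cvtColor(s["img"],cv2.COLOR_RGB2HSV)
for v in range(148,173,2): print(v,[tuple(int(k) for k in hsv[v,u]) for u in range(378,392)])
tag=np.array([.5764,-.0200,.073]);print("togo",R.T@(tag-P))
```

```text
tip [382.3768 167.511 ] [379.3124 165.4002] [381.9786 170.9272]
stemtop [384.8762 146.0662] [381.6772 143.991 ] [384.446  149.7576]
brass [383.1064 161.2512] [380.0028 159.1498] [382.699  164.7466]
148 [(6, 76, 47), (4, 78, 46), (8, 81, 47), (4, 76, 47), (4, 80, 48), (6, 78, 46), (6, 78, 46), (4, 78, 46), (5, 72, 46), (6, 76, 47), (6, 80, 48), (4, 81, 47), (8, 85, 48), (7, 102, 65)]
150 [(4, 81, 47), (8, 85, 48), (8, 81, 47), (6, 87, 47), (7, 87, 50), (8, 68, 60), (10, 40, 76), (10, 37, 83), (9, 44, 75), (8, 41, 69), (8, 64, 80), (8, 125, 94), (8, 132, 118), (8, 134, 141)]
152 [(7, 90, 51), (7, 98, 57), (9, 108, 66), (9, 121, 78), (9, 125, 92), (8, 100, 94), (9, 48, 100), (13, 29, 104), (12, 31, 106), (11, 46, 110), (9, 101, 137), (9, 139, 174), (8, 138, 177), (8, 138, 179)]
154 [(8, 129, 95), (8, 127, 104), (9, 132, 116), (9, 136, 137), (9, 135, 145), (8, 116, 149), (12, 33, 101), (9, 32, 105), (12, 31, 106), (10, 63, 117), (9, 120, 151), (9, 139, 174), (8, 140, 177), (8, 138, 179)]
156 [(8, 136, 146), (8, 139, 171), (8, 140, 173), (9, 140, 173), (8, 135, 164), (9, 106, 139), (12, 3
[... 1173 characters left out ...]
176), (9, 140, 175)]
168 [(8, 140, 173), (9, 139, 174), (9, 139, 174), (9, 137, 169), (11, 136, 150), (16, 130, 124), (16, 130, 124), (13, 136, 139), (9, 139, 163), (8, 138, 170), (9, 139, 173), (9, 139, 172), (8, 139, 172), (8, 139, 174)]
170 [(8, 139, 173), (9, 139, 173), (9, 140, 173), (9, 139, 173), (9, 139, 167), (8, 138, 164), (9, 140, 166), (8, 139, 169), (8, 137, 169), (8, 139, 171), (9, 139, 174), (8, 139, 171), (8, 138, 170), (9, 139, 174)]
172 [(8, 139, 174), (9, 139, 174), (8, 140, 173), (9, 139, 172), (8, 138, 166), (8, 138, 164), (8, 137, 167), (8, 139, 169), (8, 140, 170), (8, 139, 172), (8, 139, 173), (8, 140, 170), (9, 139, 169), (9, 140, 175)]
togo [-0.0797 -0.2651  0.1993]
```

Tip is about 5 mm towards tool −x with a tilt of about 2.5°. I'll trim the tilt by +2° about tool y, then carry the wand over the tag.

```bash
python3 -m pendant '[[[0,0,0,0,2,0,0.1],[-0.008,-0.027,0,0,0,0,0.1],[-0.0156,-0.053,0,0,0,0,0.1],[-0.0156,-0.053,0,0,0,0,0.1],[-0.0156,-0.053,0,0,0,0,0.1]]]'; python3 -m pendant '[[[-0.0156,-0.053,0,0,0,0,0.1],[-0.008,-0.026,0,0,0,0,0.1],[0,0,0.025,0,0,0,0.1],[0,0,0.022,0,0,0,0.1],[0,0,0,0,0,0,0.1]]]'
python3 - <<'E'
from h import *
import pickle
from scipy.spatial.transform import Rotation as Ro
np.set_printoptions(precision=4,suppress=True)
o=get_obs();C={n:camera(n) for n in("top","side")};pickle.dump(C,open("c3.pkl","wb"))
R=Ro.from_quat(o["tool_rot"]).as_matrix();P=o["position"];s=C["side"]
tag=np.array([.5764,-.02,.073]);print(P,R,o["ft_force"],"togo",R.T@(tag-P))
print("tip exp",proj(s,P+R[:,2]*.121),"tag",proj(s,tag))
a=cv2.resize(s["img"][200:300,255:375],None,fx=6,fy=6,interpolation=cv2.INTER_CUBIC)
cv2.imwrite("pics/s3.png",a[...,::-1])
E
```

```text
time: 11.12
position: [0.5371, -0.0917, 0.271]
tool_rot: [0.92, -0.391, 0.017, 0.007]
ft_force: [1.6, 0.5, -3.0]
grip_width: 0.0238
grip_force: 30.0
time: 11.75
position: [0.5768, -0.0223, 0.2214]
tool_rot: [0.92, -0.391, 0.015, 0.008]
ft_force: [0.2, -0.2, -2.1]
grip_width: 0.0234
grip_force: 30.0
[ 0.5768 -0.0223  0.2214] [[ 0.6945 -0.7192  0.021 ]
 [-0.7187 -0.6948 -0.0259]
 [ 0.0332  0.0028 -0.9994]] [ 0.2177 -0.2064 -2.0897] togo [-0.0069 -0.0018  0.1482]
tip exp [311.9245 256.9988] tag [313.2295 268.0138]
```

View pics/s3.png

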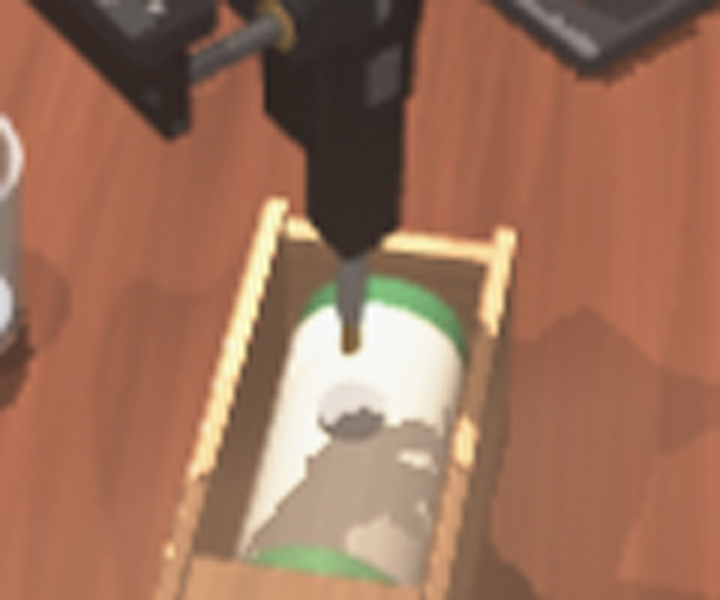

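The tip is at side px ≈(312.8,258.3) and the tag centre at ≈(313.3,267.9), which agrees with my tag estimate. The tip is about 26 mm above the tag and roughly 3–4 mm off. I'll descend 20 mm with the correction and look again.

```bash
python3 -m pendant '[[[-0.002,-0.0004,0.005,0,0,0,0.1],[-0.0022,-0.0004,0.005,0,0,0,0.1],[0,0,0.005,0,0,0,0.1],[0,0,0.005,0,0,0,0.1],[0,0,0,0,0,0,0.1]]]'
python3 - <<'E'
from h import *
import pickle
from scipy.spatial.transform import Rotation as Ro
np.set_printoptions(precision=4,suppress=True)
o=get_obs();C={n:camera(n) for n in("top","side")};pickle.dump(C,open("c4.pkl","wb"))
R=Ro.from_quat(o["tool_rot"]).as_matrix();P=o["position"];s=C["side"]
tag=np.array([.5764,-.02,.073]);tip=P+R[:,2]*.122-R[:,0]*.0027
print(P,o["ft_force"],"tip",tip,proj(s,tip),"tag",proj(s,tag),[proj(s,tag+d)-proj(s,tag) for d in np.eye(3)*.01])
a=cv2.resize(s["img"][235:285,285:345],None,fx=6,fy=6,interpolation=cv2.INTER_CUBIC)
t=C["top"];b=cv2.resize(t["img"][165:215,220:280],None,fx=6,fy=6,interpolation=cv2.INTER_CUBIC)
cv2.imwrite("pics/s4.png",np.hstack([a,b])[...,::-1])
E
```

```text
time: 12.48
position: [0.5773, -0.0203, 0.2023]
tool_rot: [0.92, -0.391, 0.017, 0.007]
ft_force: [0.2, 0.3, -1.6]
grip_width: 0.0237
grip_force: 30.0
[ 0.5773 -0.0203  0.2023] [ 0.2262  0.306  -1.608 ] tip [ 0.5785 -0.0216  0.0803] [312.2518 265.0236] tag [313.2295 268.0138] [array([-4.8971, -0.3325]), array([-0.4947,  3.8646]), array([-0.0481, -3.1783])]
```

View pics/s4.png

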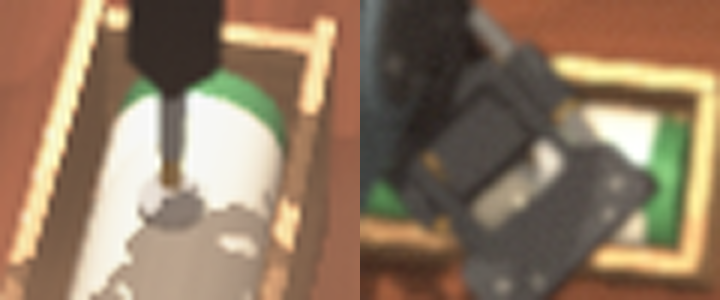

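In the close view the tip is at (313.1,265.4), the tag centre at (312.9,268.5), and the stem is vertical. With about 7 mm still to go the tip lands within about 2 mm of centre. I'll press down gently with a small y trim, watching the force.

```bash
python3 -m pendant '[[[-0.0012,-0.001,0.002,0,0,0,0.1],[0,0,0.002,0,0,0,0.1],[0,0,0.001,0,0,0,0.1],[0,0,0,0,0,0,0.1],[0,0,0,0,0,0,0.1]]]'; for i in 1 2 3; do python3 -c "
from rig import *
import numpy as np
f=get_obs();print(f['ft_force'],f['position'])"; python3 -m pendant '[[[0,0,0.001,0,0,0,0.1],[0,0,0.001,0,0,0,0.1],[0,0,0,0,0,0,0.1],[0,0,0,0,0,0,0.1],[0,0,0,0,0,0,0.1]]]' | grep -E 'pos|ft'; done
```

```text
time: 13.2
position: [0.5777, -0.0188, 0.1979]
tool_rot: [0.92, -0.391, 0.017, 0.007]
ft_force: [-0.7, -0.3, -2.5]
grip_width: 0.0239
grip_force: 30.0
[-0.73195754 -0.27576325 -2.5280027 ] [ 0.57769022 -0.01883152  0.19792639]
position: [0.5777, -0.0189, 0.1959]
ft_force: [-0.7, 0.2, -1.3]
[-0.65098958  0.22099932 -1.29259995] [ 0.57771585 -0.01887784  0.19592621]
position: [0.5779, -0.019, 0.194]
ft_force: [-0.3, 0.3, -1.4]
[-0.2738217   0.30935493 -1.35588084] [ 0.57785194 -0.01896335  0.19398454]
position: [0.5779, -0.019, 0.192]
ft_force: [0.7, 0.1, -0.9]
```

```bash
cat > f.py <<'E'
from h import *
def favg(n=12):
    F=[]
    for _ in range(n): c=camera("side");F.append(get_obs()["ft_force"])
    o=get_obs();print(o["time"],o["position"],np.mean(F,0),np.std(F,0)/n**.5);return c
if __name__=="__main__": np.set_printoptions(precision=4,suppress=True);favg()
E
python3 f.py; python3 -m pendant '[[[0,0,0.001,0,0,0,0.1],[0,0,0.001,0,0,0,0.1],[0,0,0,0,0,0,0.1],[0,0,0,0,0,0,0.1],[0,0,0,0,0,0,0.1]]]' | grep -E 'pos|ft'; python3 f.py
```

```text
15.675 [ 0.5779 -0.019   0.1919] [ 0.3888 -0.1849 -0.728 ] [0.1387 0.1173 0.0827]
position: [0.5779, -0.0191, 0.19]
ft_force: [0.4, -1.3, 0.0]
16.9 [ 0.5779 -0.019   0.1899] [ 0.4494 -0.0696  0.0175] [0.1788 0.0993 0.1347]
```

Force and height agree: about 1.7 N over the wand's weight and 5 mm pushed in. Another 2 mm, then check in a picture.

```bash
python3 -m pendant '[[[0,0,0.001,0,0,0,0.1],[0,0,0.001,0,0,0,0.1],[0,0,0,0,0,0,0.1],[0,0,0,0,0,0,0.1],[0,0,0,0,0,0,0.1]]]' | grep -E 'rot|grip'
python3 - <<'E'
from f import *
c=favg(16)
a=cv2.resize(c["img"][235:285,285:345],None,fx=10,fy=10,interpolation=cv2.INTER_CUBIC)
cv2.imwrite("pics/s5.png",a[...,::-1])
E
```

```text
tool_rot: [0.92, -0.391, 0.017, 0.007]
grip_width: 0.0241
grip_force: 30.0
18.325 [ 0.57794533 -0.01909637  0.18792618] [ 0.63510329 -0.28966157  0.62097759] [0.11116278 0.15798943 0.11217538]
```

View pics/s5.png

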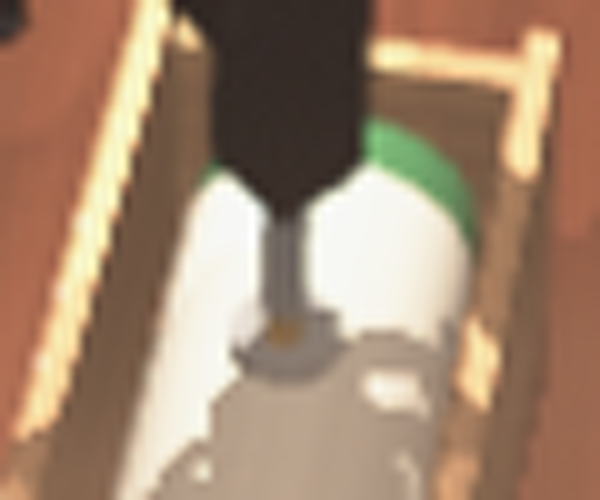

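The foot sits on the tag at (286,343), with the tag centre at about (289,339), so it is roughly 1 mm off. About 2 px of brass still shows against 3.7 px when fully out, so it is around half in. The force agrees: about 2.3 N, rising 0.3 N/mm. The wand is upright and clear of the case. Handing in.

```bash
python3 -c "
from rig import hand_in
print(hand_in())"
```

```text
the job is handed in; nothing more can be done
None
```

I've handed the job in with the lid open at its stop and the wand still held upright in the gripper. By my measurements its foot is about 1 mm off the tag's centre, roughly half pushed in at about 2.3 N; the hand-in returned no verdict.

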